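Charge the polishing pot and set its stroke

TASK

Unscrew the pot's captive cap and swing it aside, put every white marble carving that is on the bench into the pot, then swing the cap back over the pot and screw it fully home. Only then wind the gearbox's handwheel clockwise until the black pointer stands on the red line, and let go. Leave the wooden carving, the cork block and the tools and bottle where they are.

Things in the scene. Friction and masses are not known exactly. Their poses are not given: they have to be found in the camera images.
- pot: Fixed black open-topped polishing pot: outer diameter 136, inner diameter 122, rim 160 mm above the bench, inner floor at 30 mm, on a thin green foot. Origin on the pot's axis at bench level, z up; a steel post 125 mm from the pot's axis along the pot's +x carries the cap's swing arm.
- pot_floor (a point): Centre of the pot's inner floor, 30 mm above the bench.
- pot_mouth (a point): Centre of the pot's mouth, at rim height (160 mm).
- post (a point): Top of the post, on the vertical axis about which the swing arm turns; 125 mm from the cap's axis.
- cap_bar (a point): On the axis of the grey screw cap (diameter 142, top 177 mm above the bench when home), at the top of the orange grip bar that crosses the cap: bar 74 long (x of this point), 18 wide (y), 30 mm high above the cap's top; this point lies on the bar's top face. The cap is captive: it cannot leave its arm.
- cap (a joint): Screw angle of the cap on its arm (rad): 0 = screwed fully home, grows anticlockwise seen from above (unscrewing), stop at 2.6. The cap rises 4 mm per rad. Below about 2 rad its plug still sits inside the pot's neck and the arm cannot swing. Angle is relative to the arm: holding the bar while swinging the arm must turn the hand with the arm. Friction about 0.12 N m.
- cap_arm (a joint): Swing of the cap's arm about the post (rad): 0 = cap over the pot (stop), grows clockwise seen from above, which carries the cap from over the pot towards the pot's +y side; stop at 1.75. Stays where it is left. At 1.3 or more the mouth is free.
- gearbox: Fixed green stroke gearbox, 235 x 150 x 60 mm high, that belongs to the pot. Origin at bench level under the handwheel's axis; the case reaches from x = -62 to 172 mm and y = -75 to 75 mm of its own frame.
- wheel_axis (a point): On the handwheel's vertical axis, 85 mm above the bench (just over the rim's top).
- crank (a point): On the axis of the handwheel's upright red crank knob, diameter 22, from 83 to 133 mm above the bench; this point 120 mm above the bench, 48 mm from the wheel's axis. The knob spins freely on its pin. Wheel rim diameter 122, its top at 84 mm.
- handwheel (a joint): Handwheel angle (rad), grows clockwise seen from above, 0 to 13.5. Each rad moves the black pointer 4 mm along the white scale; at 10.0 the pointer is on the red line. Friction about 0.12 N m.
- pointer_tip (a point): Middle of the black pointer bar that slides over the white scale (along the gearbox's -y as the wheel is wound clockwise).
- red_line (a point): Middle of the red line on the white scale; the pointer is on it when both have the same y in the gearbox's frame.
- marble1: White marble carved paperweight, a block with rounded edges 62 x 36 x 30 mm (its x, y, z) with a small raised boss and grooves on top; origin at its centre. Between two and four of these marbles are present.
- marble2: White marble carved paperweight, a block with rounded edges 62 x 36 x 30 mm (its x, y, z) with a small raised boss and grooves on top; origin at its centre. Between two and four of these marbles are present.
- marble3: White marble carved paperweight, a block with rounded edges 62 x 36 x 30 mm (its x, y, z) with a small raised boss and grooves on top; origin at its centre. Between two and four of these marbles are present.
- marble4: White marble carved paperweight, a block with rounded edges 62 x 36 x 30 mm (its x, y, z) with a small raised boss and grooves on top; origin at its centre. Between two and four of these marbles are present.
- wood_carving: Dark brown wooden carved paperweight, a block with rounded edges 62 x 36 x 30 mm (its x, y, z) with a small raised boss and grooves on top; origin at its centre. Not to be polished: stays on the bench.
- cork_block: Cork sanding block 55 x 45 x 25 mm, a bystander; origin at the centre of its underside.
- rasp: Rasp with red handle, about 220 mm long, lying at the back; a bystander.
- mallet: Small hammer, about 240 mm long, lying at the back; a bystander.
- brush: Dusting brush, about 190 mm long, lying at the back; a bystander.
- oil_bottle: Amber bottle, diameter 56, 150 mm tall, standing at the back; a bystander; origin at the centre of its underside.

How it is judged:
By the outcome, as a careful person would: the job done as asked, in the order asked, and still so for the second after the job is handed in, with the robot touching nothing.
Of marble1, marble2, marble3, marble4 only 2 to 4 are there at a start; the rules pass over those that are not, and their reading is None.
At some moment in a run one of marble1, marble2, marble3, marble4 may be knocked a few centimetres aside while the robot is not near it.
Once in a run the grip may slacken for a moment while it holds something.
It also fails if it takes over 210 s, if anything falls off the work surface, if the arm or the gripper's body presses on something with over 40 N, if the wrist force passes 120 N, or if a joint passes its speed limit or range.

ROBOT

A 6-joint arm with a two-finger parallel gripper is mounted at the origin on the work surface. World frame = base frame: x ahead of the robot, y to its left, z up, the work surface at z = 0. Lengths are in m, angles in rad, forces in N, time in s.
With the tool pointing down it reaches from about 0.3 to 0.775 m from the base axis. Payload 14.6 kg.
Tool frame: the origin (TCP) lies between the finger pads; the fingertips stand 17 mm ahead of it and the grasp point (between the pads) lies 2 mm behind it; z points along the fingers, y is the line along which they close (so a half turn about z gives the same grasp; the last joint's range is limited). The gripper opens to 85 mm and grips with 20 to 120 N. Pads are 22 mm wide; open, the fingers measure 114 mm over their backs; the gripper's body (76 mm by 85 mm) begins 54 mm behind the grasp point. The pads swing forward as they close: fully open they stand 13 mm farther back than shut.
Start: joints at [1.15, 0.3, 1.521, -0, 1.321, -0.067], TCP at [0.191, 0.516, 0.248] pointing down, gripper open.
Joint ranges: [-3.03, 3.03], [-0.79, 2.21], [0.23, 2.52], [-1.04, 4.18], [0, 3.07], [-2.55, 2.55]. Speed limits (rad/s): [2.22, 2.22, 2.57, 3.14, 3.14, 3.14].

INTERFACE

Orientations are given as a rotation vector (axis times angle).
In Python, from bench import env gives the robot as it stands. Calls block until the motion is done:
- env.goto(position, orientation): joint-space move of the TCP to a pose.
- env.movel(position, rate=0.15, rotation=None, max_force=None): straight line of the TCP; rotation=None keeps the orientation; rate is the mean speed in m/s. With max_force (N) it stops when the force on the tool has changed by that much, and returns True; else False.
- env.goto_joints(angles): joint-space move.
- env.command_gripper(opening, newtons=None): finger opening in m; newtons is the grip in N (None keeps the last); returns when the fingers have stopped.
- env.sleep(seconds).
- env.solve_ik(position, orientation): joint angles nearest the present ones, or None.
- env.capture(name): name is "scene" or "side" or "wrist"; returns the picture (400x640x3 uint8, blue, green, red); there is no depth.
- env.camera_params(name): a dict with "K" (3x3 intrinsics, pixels), "dist_coeffs" ([k1, k2, p1, p2, k3] as OpenCV has them; the pictures are not rectified), "extrinsics" (4x4, takes a point from camera to world coordinates). Camera axes: x right, y down, z forward; pixel columns grow to the right and rows downward; lengths in m; the calibration is good to about 2 mm. A picture is of the moment at which its call begins: read the wrist's pose just before it. camera_params takes no time and is no camera call; for the wrist camera it gives the pose at the moment of the call.
A pose or a line that the arm cannot do raises env.PlanningError and nothing moves.
- env.close_job(): hands the job in; it is judged then, once.
Readings, each from a call of its own:
- env.read_time_s(): time.
- env.read_joints(): joint angles.
- env.read_joint_velocities(): joint speeds.
- env.read_tau(): joint torques, N m.
- env.read_position(): TCP position.
- env.read_tool_rot(): TCP orientation.
- env.read_wrist_force(): force on the tool from outside, world axes, zero at the start.
- env.read_torque(): the same for the moment, N m.
- env.read_opening(): finger opening in m.
- env.read_gripper_force(): force on a finger pad.
Only numpy, scipy, OpenCV 4.12 (cv2) and the standard library are available. Lean on these libraries where they do the work, as an engineer would, in place of code of your own. Each camera call takes 0.05 s, during which the arm holds its last target. There are 200 camera calls.

## Working session

There is one attempt and no reset: what is moved stays moved. The work goes in short steps, each a Python script; the robot and the scene stay as the last script left them, time stands still between calls to the robot, and variables do not carry over. Pictures are saved under pics/ and viewed, at most 14 in all, crops included, and the job is handed in when it is done.

```bash
mkdir -p pics; ls; python3 - <<'E'
from bench import env
import cv2,numpy as np
for n in ("scene","side","wrist"):
    cv2.imwrite(f"pics/{n}0.png",env.capture(n)); p=env.camera_params(n); print(n,np.round(p["K"],1).tolist(),p["dist_coeffs"],np.round(p["extrinsics"],3).tolist())
print(env.read_tool_rot(),env.read_time_s(),env.read_opening())
E
```

```text
pics
scene [[363.7, 0.0, 313.6], [0.0, 363.7, 198.8], [0.0, 0.0, 1.0]] [0.01820812 0.         0.         0.         0.        ] [[-0.622, 0.65, -0.437, 0.975], [0.783, 0.517, -0.346, 0.234], [0.001, -0.557, -0.831, 0.786], [0.0, 0.0, 0.0, 1.0]]
side [[361.0, 0.0, 318.9], [0.0, 361.0, 204.5], [0.0, 0.0, 1.0]] [-0.05998426  0.          0.          0.          0.        ] [[0.761, -0.497, 0.417, 0.28], [-0.649, -0.601, 0.467, -0.432], [0.018, -0.626, -0.779, 0.778], [0.0, 0.0, 0.0, 1.0]]
wrist [[357.9, 0.0, 319.3], [0.0, 357.9, 202.2], [0.0, 0.0, 1.0]] [-0.06003186  0.          0.          0.          0.        ] [[0.347, 0.889, 0.299, 0.112], [0.938, -0.328, -0.111, 0.546], [-0.001, 0.319, -0.948, 0.374], [0.0, 0.0, 0.0, 1.0]]
[-5.52795959e-01 -3.09236781e+00  1.36644409e-03] 0.15 0.085159668237701
```

View pics/scene0.png

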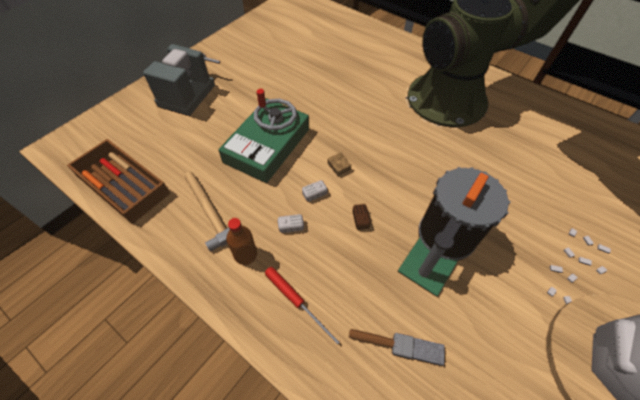

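View pics/side0.png

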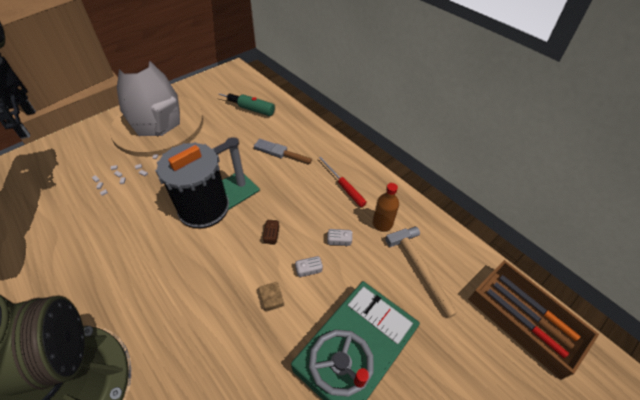

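Two marbles are visible in both views: scene (315,190) and (290,223); side (309,266) and (340,237). The wood carving is at scene (361,216), the pot at (463,215) and the gearbox at (265,140). I'll enlarge both views.

```bash
python3 - <<'E'
import cv2
a=cv2.imread("pics/scene0.png")[80:300,210:520];cv2.imwrite("pics/sc.png",cv2.resize(a,None,fx=2.5,fy=2.5,interpolation=cv2.INTER_CUBIC))
a=cv2.imread("pics/side0.png")[130:400,150:430];cv2.imwrite("pics/sd.png",cv2.resize(a,None,fx=2.2,fy=2.2,interpolation=cv2.INTER_CUBIC))
E
```

```text
(no output)
```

View pics/sc.png

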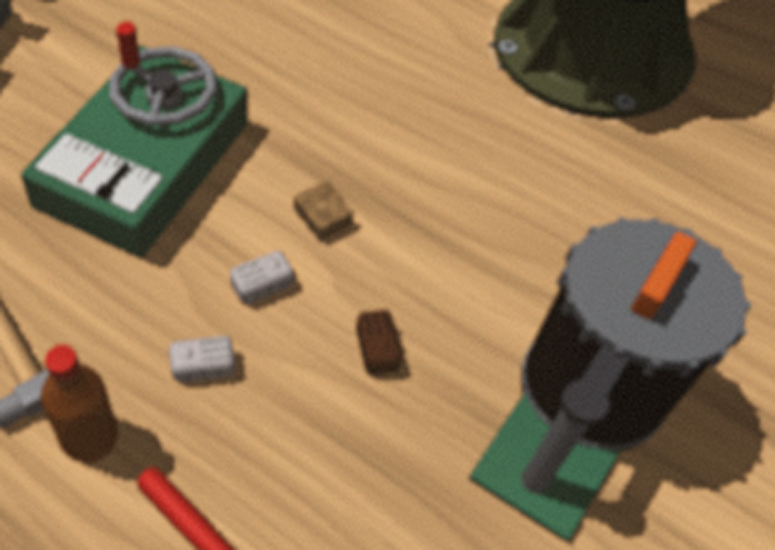

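View pics/sd.png

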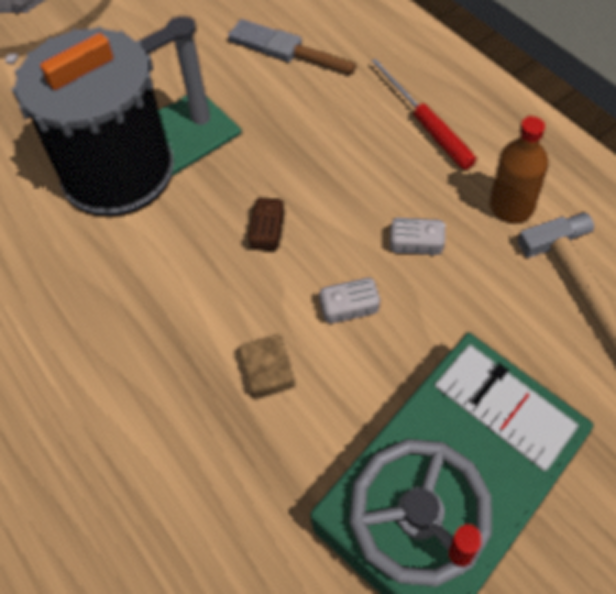

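```bash
cat > h.py <<'E'
from bench import env
import cv2,numpy as np
from scipy.spatial.transform import Rotation as R
def ray(p,uv):
    x=cv2.undistortPoints(np.array([[uv]],float),np.array(p["K"]),np.array(p["dist_coeffs"]))[0,0]
    T=np.array(p["extrinsics"]);d=T[:3,:3]@[*x,1];return T[:3,3],d/np.linalg.norm(d)
def plane(p,uv,z):
    o,d=ray(p,uv);return o+d*(z-o[2])/d[2]
def tri(rs):
    A=0;b=0
    for o,d in rs:
        M=np.eye(3)-np.outer(d,d);A=A+M;b=b+M@o
    return np.linalg.solve(A,b)
def proj(p,X):
    T=np.linalg.inv(np.array(p["extrinsics"]))
    return cv2.projectPoints(np.atleast_2d(X).astype(float),cv2.Rodrigues(T[:3,:3])[0],T[:3,3],np.array(p["K"]),np.array(p["dist_coeffs"]))[0][:,0]
def down(a):  # tool down, tool y axis along world angle a
    y=np.array([np.cos(a),np.sin(a),0]);z=np.array([0,0,-1.]);return R.from_matrix(np.c_[np.cross(y,z),y,z]).as_rotvec()
E
python3 - <<'E'
from h import *
S=env.camera_params("scene");D=env.camera_params("side")
s=lambda a:(a[0]/2.5+210-.3,a[1]/2.5+80-.3); d=lambda a:(a[0]/2.2+150-.3,a[1]/2.2+130-.3)
for n,a,b,z in [("bar",(665,268),(77,56),.207),("post",(587,395),(181,26),.19),("mA",(262,271),(349,295),.03),("mB",(202,354),(418,231),.03),("knob",(125,27),(466,533),.133),("hub",(163,88),(421,508),.085),("ptr",(112,182),(488,384),.062),("red",(90,167),(515,412),.062),("cork",(321,207),(265,363),.025),("wood",(378,338),(267,220),.03)]:
    print(n,*[np.round(v,4) for v in (tri([ray(S,s(a)),ray(D,d(b))]),plane(S,s(a),z)[:2],plane(D,d(b),z)[:2])])
for n,L,z,c,f in [("barS",[(679,232),(695,240),(656,305),(636,295)],.207,S,s),("barD",[(42,66),(103,35),(112,45),(49,80)],.207,D,d),("mAS",[(231,274),(281,252),(293,270),(243,291)],.03,S,s),("mAD",[(320,296),(374,281),(379,294),(325,309)],.03,D,d),("mBS",[(170,344),(231,337),(234,358),(173,368)],.03,S,s),("mBD",[(393,219),(443,221),(444,241),(392,239)],.03,D,d),("gS",[(247,93),(130,215),(25,178)],.06,S,s),("gD",[(592,427),(470,335),(312,515)],.06,D,d)]:
    print(n,[np.round(plane(c,f(q),z)[:2],3).tolist() for q in L])
E
```

```text
bar [0.4453 0.2234 0.1998] [0.4517 0.2235] [0.4432 0.2151]
post [0.5678 0.2267 0.1705] [0.5795 0.2277] [0.5591 0.2042]
mA [ 0.5472 -0.1017  0.0245] [ 0.5504 -0.0994] [ 0.5451 -0.1039]
mB [ 0.6606 -0.0869  0.0231] [ 0.6631 -0.0838] [ 0.6574 -0.0904]
knob [ 0.446  -0.3687  0.133 ] [ 0.4469 -0.3699] [ 0.445  -0.3677]
hub [ 0.4459 -0.3224  0.0724] [ 0.4556 -0.3131] [ 0.4425 -0.3239]
ptr [ 0.5752 -0.2784  0.0616] [ 0.5763 -0.2793] [ 0.5739 -0.2775]
red [ 0.5744 -0.3133  0.06  ] [ 0.5756 -0.312 ] [ 0.5734 -0.3134]
cork [ 0.4345 -0.1063  0.0175] [ 0.4414 -0.1044] [ 0.4315 -0.1078]
wood [0.5379 0.0364 0.0212] [0.543  0.0386] [0.5349 0.0311]
barS [[0.411, 0.217], [0.411, 0.23], [0.488, 0.233], [0.489, 0.217]]
barD [[0.408, 0.225], [0.48, 0.227], [0.479, 0.207], [0.405, 0.202]]
mAS [[0.573, -0.122], [0.519, -0.099], [0.53, -0.075], [0.582, -0.099]]
mAD [[0.521, -0.085], [0.577, -0.108], [0.57, -0.124], [0.515, -0.101]]
mBS [[0.674, -0.115], [0.631, -0.074], [0.647, -0.057], [0.692, -0.095]]
mBD [[0.647, -0.06], [0.689, -0.099], [0.671, -0.119], [0.628, -0.08]]
gS [[0.384, -0.253], [0.596, -0.236], [0.628, -0.356]]
gD [[0.618, -0.37], [0.598, -0.229], [0.372, -0.264]]
```

```bash
python3 - <<'E'
from h import *
env.goto([.467,.222,.38],down(-np.pi/2))
p=env.camera_params("wrist");im=env.capture("wrist");cv2.imwrite("pics/w1.png",im)
print(np.round(env.read_position(),4),np.round(env.read_joints(),2),env.read_time_s())
np.save("w1.npy",p,allow_pickle=True)
E
```

```text
[0.4668 0.2225 0.3798] [0.37 0.16 1.39 0.   1.59 1.94] 1.95
```

View pics/w1.png

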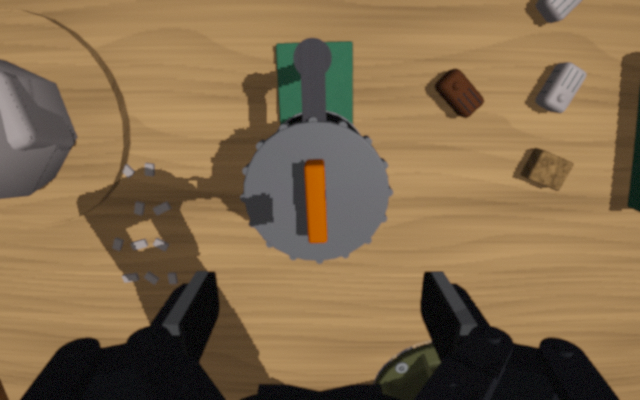

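The wrist view shows the bar from (314,160) to (317,242), the post top at (312,57) and the cap disc centred near (317,190).

```bash
python3 - <<'E'
from h import *
p=np.load("w1.npy",allow_pickle=True).item()
im=cv2.imread("pics/w1.png").astype(int)
m=((im[...,2]>130)&(im[...,0]<60)&(im[...,1]<130)).astype(np.uint8)
m[:, :280]=0;m[:,350:]=0
c=max(cv2.findContours(m,0,1)[0],key=cv2.contourArea)
print(cv2.minAreaRect(c))
q=np.array([plane(p,x[0],.207)[:2] for x in c.astype(float)])
r=cv2.minAreaRect((q*1000).astype(np.float32));print(r)
for n,uv,z in [("cap",(317.5,190.5),.177),("post",(312,57),.2),("post",(312,57),.19)]:print(n,plane(p,uv,z))
S=env.camera_params("scene");D=env.camera_params("side")
print("post3",tri([ray(S,(587/2.5+209.7,395/2.5+79.7)),ray(D,(181/2.2+149.7,26/2.2+129.7)),ray(p,(312,57))]))
E
```

```text
((315.673583984375, 203.5125732421875), (77.4811782836914, 19.13969612121582), 87.79740142822266)
((443.8912658691406, 226.57986450195312), (72.35043334960938, 16.460283279418945), 2.441537618637085)
cap [0.44810751 0.22539867 0.177     ]
post [0.56661113 0.22967468 0.2       ]
post [0.56723599 0.22987081 0.19      ]
post3 [0.5681279  0.22823608 0.1699248 ]
```

```bash
cat >> h.py <<'E'
C=np.array([.4448,.2263]);YAW=.04;P=C+.125*np.array([np.cos(YAW),np.sin(YAW)])
A0=-np.pi/2+YAW;Z0=.201
def cappose(th,s):
    # clockwise swing s of the cap about the post
    v=C-P;c,sn=np.cos(-s),np.sin(-s)
    xy=P+np.array([c*v[0]-sn*v[1],sn*v[0]+c*v[1]])
    return [*xy,Z0+.004*th],down(A0+th-s)
def rep(*k):print(*k,"F",np.round(env.read_wrist_force(),1),"M",np.round(env.read_torque(),2),"op",round(float(env.read_opening()),4),"t",round(env.read_time_s(),2))
E
python3 - <<'E'
from h import *
q,r=cappose(0,0)
env.goto([q[0],q[1],.26],r);rep("above")
print(env.movel(q,.1,max_force=25));env.command_gripper(0.0,60);rep("grip")
for th in (.15,.5):
    env.movel(cappose(th,0)[0],.1,cappose(th,0)[1]);rep(th)
E
```

```text
above F [-0.5  0.3  1.8] M [-0.01 -0.02  0.01] op 0.0854 t 2.51
False
grip F [-1.4 -1.4  1.8] M [-0.08  0.16 -0.02] op 0.0166 t 3.88
0.15 F [-1.5  0.2  3.1] M [-0.02  0.31  0.09] op 0.017 t 4.17
0.5 F [-1.9 -0.   3.7] M [-0.01  0.32  0.1 ] op 0.0168 t 4.67
```

```bash
python3 - <<'E'
from h import *
for th in (.9,1.3,1.7,2.1,2.42):
    env.movel(cappose(th,0)[0],.1,cappose(th,0)[1]);rep(th)
for s in np.arange(.1,1.56,.12):
    pz=cappose(2.42,s);env.movel(pz[0],.1,pz[1])
    f=env.read_wrist_force()
    if np.linalg.norm(f[:2])>25: rep("hi",s);break
rep(s)
E
```

```text
0.9 F [-2.3 -0.1  5.1] M [-0.09  0.4   0.13] op 0.0167 t 5.22
1.3 F [-2.8 -0.1  5.6] M [-0.07  0.39  0.11] op 0.017 t 5.78
1.7 F [-2.4  0.9  5. ] M [-0.09  0.53  0.08] op 0.0165 t 6.33
2.1 F [-2.8 -0.3  5.4] M [-0.08  0.52  0.08] op 0.017 t 6.88
2.42 F [-3.3  0.5  5.5] M [-0.06  0.58  0.09] op 0.0167 t 7.34
1.54 F [ 0.2 -7.6  5.8] M [-1.44 -0.12 -0.16] op 0.017 t 11.22
```

```bash
python3 - <<'E'
from h import *
env.command_gripper(.06);x=env.read_position();env.movel([x[0],x[1],.30],.2);env.command_gripper(.085)
env.goto([.56,-.09,.30],down(np.pi/2))
p=env.camera_params("wrist");im=env.capture("wrist");cv2.imwrite("pics/w2.png",im);np.save("w2.npy",p,allow_pickle=True);rep()
cv2.imwrite("pics/s2.png",env.capture("scene"))
E
```

```text
F [ 0.6  0.5 -0.6] M [ 0.   -0.05 -0.05] op 0.0851 t 15.22
```

View pics/w2.png

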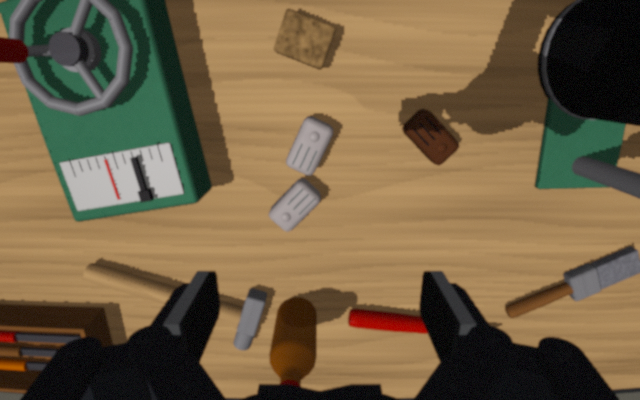

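View pics/s2.png

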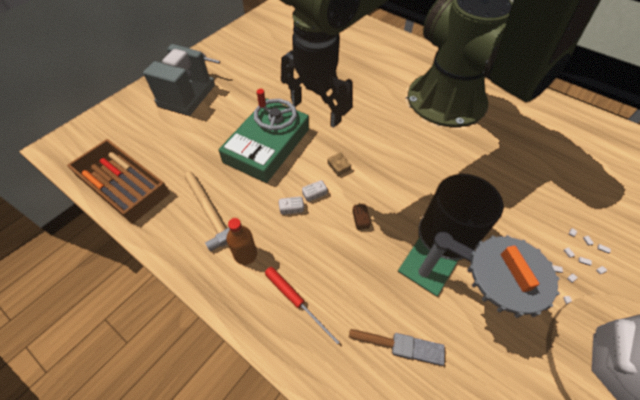

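The cap is swung aside and the mouth is free. Marble B has been knocked next to A: they are at wrist (311,145) and (295,205). I'll measure both by colour.

```bash
cat >> h.py <<'E'
def marbles(p,im,box):
    x0,y0,x1,y1=box;b=im.astype(int);hsv=cv2.cvtColor(im,cv2.COLOR_BGR2HSV)
    m=((hsv[...,1]<50)&(hsv[...,2]>75)).astype(np.uint8);k=np.zeros_like(m);k[y0:y1,x0:x1]=1;m*=k
    out=[]
    for c in cv2.findContours(m,0,cv2.CHAIN_APPROX_NONE)[0]:
        if cv2.contourArea(c)<300:continue
        q=np.array([plane(p,x[0],.028)[:2] for x in c.astype(float)])*1000
        (cx,cy),(w,h),a=cv2.minAreaRect(q.astype(np.float32))
        if w<h:a+=90
        out.append((cx/1000,cy/1000,np.radians(a),w,h,cv2.contourArea(c)))
    return out
E
python3 - <<'E'
from h import *
p=np.load("w2.npy",allow_pickle=True).item();im=cv2.imread("pics/w2.png")
for o in marbles(p,im,(255,100,345,240)):
    print(np.round(o,4)); a=o[2];u=np.array([np.cos(a),np.sin(a)]);v=np.array([-u[1],u[0]])
    cor=[[*(np.array(o[:2])+i*.031*u+j*.018*v),.03] for i,j in ((1,1),(1,-1),(-1,-1),(-1,1))]
    cv2.polylines(im,[np.int32(proj(p,cor))],1,(0,0,255),1)
cv2.imwrite("pics/w2c.png",cv2.resize(im[100:250,220:380],None,fx=3.5,fy=3.5))
E
```

```text
[ 6.14600e-01 -1.19000e-01  2.38190e+00  3.53698e+01  6.09090e+01
  1.38050e+03]
[ 5.44200e-01 -9.98000e-02  2.70560e+00  3.49881e+01  6.11777e+01
  1.57350e+03]
```

View pics/w2c.png

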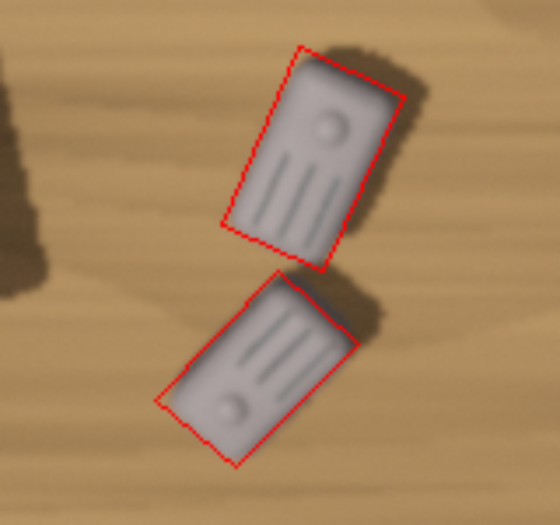

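```bash
cat >> h.py <<'E'
def pick(x,y,yaw):
    r=down(yaw);env.command_gripper(.065)
    env.goto([x,y,.12],r);print("hit",env.movel([x,y,.022],.12,max_force=15))
    env.command_gripper(0,80);rep("grip");env.movel([x,y,.30],.2);rep("lift")
def drop(r,dx=0,dy=0):
    env.goto([C[0]+dx,C[1]+dy,.30],r);rep("over pot")
    if env.read_opening()<.03: print("LOST");return
    print("hit",env.movel([C[0]+dx,C[1]+dy,.125],.15,max_force=15));rep("low")
    if env.read_opening()<.03: print("LOST in pot?")
    env.command_gripper(.055);env.movel([C[0]+dx,C[1]+dy,.30],.2)
E
python3 - <<'E'
from h import *
a=2.7056-np.pi/2
pick(.5445,-.0995,a);drop(down(a))
env.goto([.56,-.09,.30],down(np.pi/2))
p=env.camera_params("wrist");im=env.capture("wrist");cv2.imwrite("pics/w3.png",im)
for o in marbles(p,im,(100,60,500,260)):print(np.round(o,4))
rep()
E
```

```text
hit False
grip F [-1.5  0.1  7. ] M [0.01 0.22 0.03] op 0.0346 t 17.71
lift F [-0.4  0.5 -1.5] M [ 0.02 -0.05  0.06] op 0.0344 t 19.25
over pot F [-0.4  0.8 -1.6] M [ 0.02  0.   -0.03] op 0.0346 t 20.53
hit False
low F [ 0.   0.6 -1. ] M [-0.03 -0.04  0.  ] op 0.0347 t 21.85
[ 6.14700e-01 -1.18800e-01  2.36250e+00  3.55569e+01  6.10370e+01
  1.37150e+03]
[ 5.772000e-01 -3.042000e-01  1.731800e+00  6.270410e+01  1.071567e+02
  3.650000e+03]
[ 4.75500e-01 -3.11200e-01  2.49580e+00  1.66975e+01  6.18157e+01
  5.04000e+02]
F [ 0.2 -0.3  0.2] M [-0.01  0.   -0.  ] op 0.0549 t 24.53
```

```bash
python3 - <<'E'
from h import *
a=2.37-np.pi/2
pick(.6147,-.1187,a);drop(down(a))
env.goto([.447-.01,.222,.40],down(np.pi/2));cv2.imwrite("pics/w4.png",env.capture("wrist"))
cv2.imwrite("pics/s4.png",env.capture("scene"));rep()
a,b=cv2.imread("pics/w4.png"),cv2.imread("pics/s4.png")
cv2.imwrite("pics/c4.png",np.vstack([cv2.resize(a,(480,300)),cv2.resize(b,(480,300))]))
E
```

```text
hit False
grip F [-0.6 -0.3  6.5] M [0.06 0.22 0.03] op 0.0348 t 26.93
lift F [ 0.3 -0.4 -2.2] M [ 0.04 -0.02  0.01] op 0.0347 t 28.47
over pot F [-0.3 -0.8 -2.8] M [ 0.03  0.03 -0.01] op 0.0344 t 29.9
hit False
low F [-1.3 -0.4 -2.4] M [-0.   -0.01  0.04] op 0.0343 t 31.22
F [-0.3  0.4  0.7] M [ 0.02 -0.07  0.02] op 0.0548 t 33.44
```

View pics/c4.png

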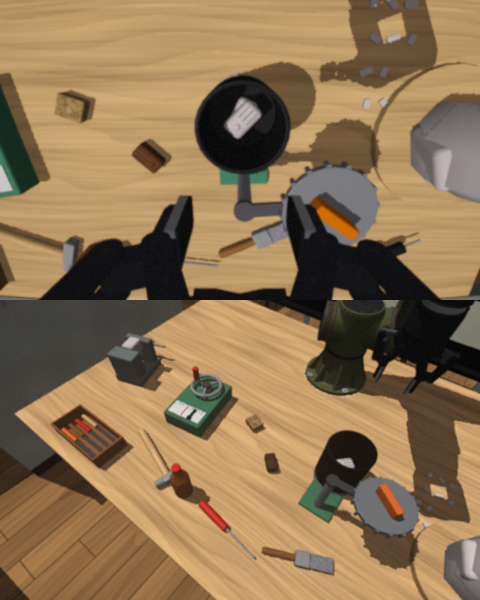

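```bash
python3 - <<'E'
from h import *
q,r=cappose(2.42,1.54);env.command_gripper(.07)
env.goto([*q[:2],.30],r);print(env.movel(q,.12,max_force=20));env.command_gripper(0,60);rep("grip")
for s in np.r_[np.arange(1.42,.1,-.12),.05,0,-.015]:
    pz=cappose(2.42,s);env.movel(pz[0],.1,pz[1])
    if np.linalg.norm(env.read_wrist_force()[:2])>30: rep("hi",s);break
rep(s)
for th in (2.1,1.7,1.3,.9,.5,.2,.05,0,-.05,-.1,-.15):
    pz=cappose(th,0);env.movel([*pz[0][:2],max(pz[0][2],Z0)],.1,pz[1]);rep(th)
    if abs(env.read_torque()[2])>1.2:break
E
```

```text
False
grip F [ 0.  -2.5  3.7] M [-0.42 -0.    0.02] op 0.0167 t 37.17
-0.015 F [-19.    9.8  12. ] M [ 1.88  3.35 -0.13] op 0.0171 t 41.33
2.1 F [-14.1   4.1  11.3] M [ 0.83  2.63 -0.19] op 0.0169 t 41.81
1.7 F [-7.9  6.6  7.5] M [ 1.26  1.46 -0.18] op 0.0169 t 42.36
1.3 F [-1.2  7.   5. ] M [ 1.36  0.22 -0.22] op 0.0167 t 42.91
0.9 F [5.3 5.3 2.6] M [ 1.04 -0.84 -0.16] op 0.0169 t 43.46
0.5 F [8.9 1.9 2. ] M [ 0.4  -1.74 -0.08] op 0.017 t 44.01
0.2 F [10.2  0.4  2. ] M [ 0.14 -2.01 -0.09] op 0.017 t 44.46
0.05 F [11.8  0.3  2. ] M [ 0.07 -2.1  -0.12] op 0.0166 t 44.76
0 F [10.5  0.1  1.7] M [ 0.06 -2.14 -0.14] op 0.0166 t 45.01
-0.05 F [11.9  2.4 -0.4] M [ 0.7  -2.19  0.48] op 0.0168 t 45.26
-0.1 F [12.5  9.3 -0.4] M [ 1.73 -2.19  1.24] op 0.0167 t 45.51
```

```bash
python3 - <<'E'
from h import *
env.command_gripper(.06);x=env.read_position();env.movel([x[0],x[1],.30],.2);env.command_gripper(.085)
env.goto([.467,.222,.38],down(-np.pi/2));p=env.camera_params("wrist");im0=env.capture("wrist");im=im0.astype(int)
m=((im[...,2]>130)&(im[...,0]<60)&(im[...,1]<130)).astype(np.uint8);m[:, :280]=0;m[:,350:]=0
c=max(cv2.findContours(m,0,1)[0],key=cv2.contourArea)
print(cv2.minAreaRect((np.array([plane(p,x[0],.207)[:2] for x in c.astype(float)])*1000).astype(np.float32)))
env.goto([.50,-.31,.33],down(np.pi/2));p=env.camera_params("wrist");w=env.capture("wrist");np.save("w5.npy",p,allow_pickle=True);cv2.imwrite("pics/w5.png",w)
cv2.imwrite("pics/c5.png",np.vstack([cv2.resize(im0,(320,200)),np.zeros((0,320,3),np.uint8)]));rep()
E
```

```text
((443.94219970703125, 228.390380859375), (71.30049133300781, 16.497220993041992), 0.5782378911972046)
F [-0.5  0.9 -0.4] M [ 0.02  0.05 -0.02] op 0.0847 t 50.98
```

View pics/w5.png

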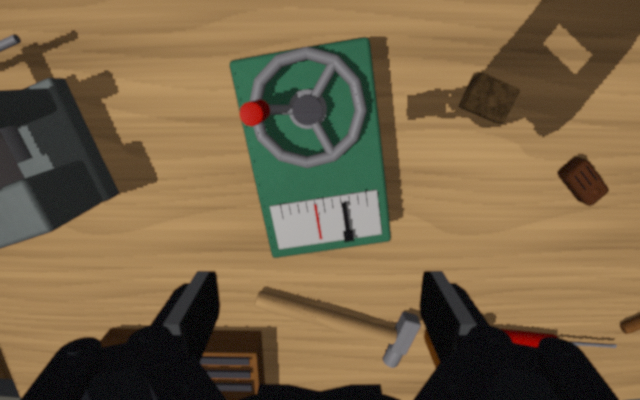

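```bash
python3 - <<'E'
from h import *
p=np.load("w5.npy",allow_pickle=True).item()
S=env.camera_params("scene");D=env.camera_params("side")
s=lambda a:(a[0]/2.5+209.7,a[1]/2.5+79.7); d=lambda a:(a[0]/2.2+149.7,a[1]/2.2+129.7)
for n,uv,z in [("knob",(253,112),.133),("rimc",(310,106.5),.08),("hub",(309,108),.085),("ptr",(347,222),.064),("red",(318,221),.062),("tl",(232,63),.06),("bl",(274,257),.06),("tr",(369,38),.06),("br",(390,240),.06)]:print(n,np.round(plane(p,uv,z),4))
im=cv2.imread("pics/w5.png");hsv=cv2.cvtColor(im,cv2.COLOR_BGR2HSV)
m=(((hsv[...,0]<8)|(hsv[...,0]>172))&(hsv[...,1]>150)&(hsv[...,2]>90)).astype(np.uint8);m[200:]=0
c=max(cv2.findContours(m,0,1)[0],key=cv2.contourArea);print("knobpx",cv2.minEnclosingCircle(c),cv2.boundingRect(c))
print("knob tri",tri([ray(S,s((125,27))),ray(D,d((466,533))),ray(p,cv2.minEnclosingCircle(c)[0])]))
# drift check
a=cv2.cvtColor(cv2.resize(cv2.imread("pics/w1.png"),(320,200)),cv2.COLOR_BGR2GRAY);b=cv2.cvtColor(cv2.imread("pics/c5.png"),cv2.COLOR_BGR2GRAY)
for n,(x0,y0,x1,y1) in dict(bar=(140,70,175,130),foot=(130,15,185,50),post=(145,15,170,45),cork=(250,70,300,100)).items():
    W=np.eye(2,3,dtype=np.float32)
    cc,W=cv2.findTransformECC(a[y0:y1,x0:x1],b[y0:y1,x0:x1],W,cv2.MOTION_EUCLIDEAN,(3,200,1e-6),None,1)
    ctr=np.array([(x1-x0)/2,(y1-y0)/2,1]);print(n,round(cc,4),"shift full px",np.round((W@ctr-ctr[:2])*2,2),"rot deg",round(float(np.degrees(np.arctan2(W[1,0],W[0,0]))),2))
E
```

```text
knob [ 0.4409 -0.3671  0.133 ]
rimc [ 0.4396 -0.3181  0.08  ]
hub [ 0.4408 -0.319   0.085 ]
ptr [ 0.5727 -0.276   0.064 ]
red [ 0.5722 -0.3101  0.062 ]
tl [ 0.3961 -0.3997  0.06  ]
bl [ 0.6207 -0.3645  0.06  ]
tr [ 0.3721 -0.2577  0.06  ]
br [ 0.5978 -0.2228  0.06  ]
knobpx ((250.98597717285156, 113.71495056152344), 12.383655548095703) (240, 102, 24, 24)
knob tri [ 0.44461446 -0.36908116  0.13244354]
bar 0.9429 shift full px [-2.13  0.89] rot deg 1.54
foot 0.9912 shift full px [-0.46  1.14] rot deg 0.13
post 0.9749 shift full px [-0.76  1.17] rot deg 1.31
cork 0.9785 shift full px [-0.4   0.28] rot deg -0.03
```

The cap angle is home, but the arm stands about 1.5 mm (0.012 rad) off its stop. I'll nudge it back before winding.

```bash
python3 - <<'E'
from h import *
q,r=cappose(-.03,.012);env.command_gripper(.07)
env.goto([*q[:2],.28],r);print(env.movel([*q[:2],Z0],.12,max_force=20));env.command_gripper(0,60);rep("grip")
for s in (0,-.01,-.02,-.03,-.04):
    pz=cappose(-.045,s);env.movel([*pz[0][:2],Z0],.05,pz[1]);rep(s)
    if env.read_wrist_force()[1]>18:break
env.command_gripper(.06);x=env.read_position();env.movel([x[0],x[1],.30],.2);env.command_gripper(.085)
env.goto([.467,.222,.38],down(-np.pi/2));w=env.capture("wrist");cv2.imwrite("pics/w6.png",w);rep()
a=cv2.cvtColor(cv2.imread("pics/w1.png"),cv2.COLOR_BGR2GRAY);b=cv2.cvtColor(w,cv2.COLOR_BGR2GRAY)
for n,(x0,y0,x1,y1) in dict(bar=(280,140,350,260),foot=(260,30,370,100),post=(290,30,340,90),cork=(500,140,600,200)).items():
    W=np.eye(2,3,dtype=np.float32)
    cc,W=cv2.findTransformECC(a[y0:y1,x0:x1],b[y0:y1,x0:x1],W,cv2.MOTION_EUCLIDEAN,(3,200,1e-6),None,3)
    ctr=np.array([(x1-x0)/2,(y1-y0)/2,1]);print(n,round(cc,4),np.round(W@ctr-ctr[:2],2),"rot deg",round(float(np.degrees(np.arctan2(W[1,0],W[0,0]))),2))
E
```

```text
False
grip F [-0.  -0.5  3.1] M [0.11 0.15 0.14] op 0.0168 t 56.07
0 F [-0.7  2.7  4.5] M [0.65 0.23 0.48] op 0.0163 t 56.32
-0.01 F [-0.9  5.2  3.8] M [1.07 0.25 0.36] op 0.017 t 56.57
-0.02 F [-1.9 11.2  3.4] M [2.1  0.25 0.18] op 0.0168 t 56.82
-0.03 F [-2.1 16.8  2.1] M [3.18 0.34 0.06] op 0.0165 t 57.07
-0.04 F [-2.8 23.1  1.6] M [ 4.31  0.42 -0.11] op 0.0165 t 57.32
F [-0.6 -0.3 -0.4] M [-0.    0.04  0.05] op 0.0849 t 59.29
bar 0.9741 [-0.22  0.71] rot deg 0.52
foot 0.9922 [-0.33  1.04] rot deg -0.02
post 0.9844 [-0.45  1.09] rot deg 0.38
cork 0.9725 [-0.32  0.24] rot deg -0.04
```

```bash
cat >> h.py <<'E'
W=np.array([.4422,-.3200]);PH0=np.arctan2(-.369+.3200,.4435-.4422);RT=down(-.65)
def kp(w,z=.117,r=.048):
    f=PH0-w;return [W[0]+r*np.cos(f),W[1]+r*np.sin(f),z]
def wind(w0,w1):
    for w in np.linspace(w0,w1,max(2,int(np.ceil(abs(w1-w0)/.3))+1))[1:]:
        env.movel(kp(w),.1);f=env.read_wrist_force();a=PH0-w;u=np.array([np.cos(a),np.sin(a)])
        print(round(w,2),"rad",round(f[:2]@u,1),"tan",round(f[0]*-u[1]+f[1]*u[0],1),end="; ")
        if np.linalg.norm(f)>35: rep("HI");break
E
python3 - <<'E'
from h import *
env.command_gripper(.06);k=kp(0)
env.goto([k[0],k[1],.20],RT);print(env.movel([k[0],k[1],.117],.1,max_force=12))
env.command_gripper(0,40);rep("grip")
wind(0,1.8);rep()
E
```

```text
False
grip F [ 0.1 -1.   6.4] M [-0.24  0.02  0.04] op 0.0209 t 63.28
0.3 rad -7.3 tan -2.1; 0.6 rad -13.6 tan -2.0; 0.9 rad -19.8 tan -1.6; 1.2 rad -25.6 tan -0.6; 1.5 rad -28.3 tan -1.1; 1.8 rad -28.6 tan -2.0; F [28.4 -3.8 -8.4] M [-0.47 -4.5   0.04] op 0.0208 t 65.03
```

```bash
sed -i 's/^W=np.array(\[.4422,-.3200\]);PH0=.*;RT/W=np.array([.4467,-.3200]);PH0=-1.544;RT/' h.py; python3 - <<'E'
from h import *
wind(1.8,3.9);rep()
E
```

```text
2.1 rad 4.3 tan -3.0; 2.4 rad 2.5 tan -2.8; 2.7 rad 1.2 tan -2.9; 3.0 rad -1.3 tan -2.4; 3.3 rad -2.4 tan -2.2; 3.6 rad -3.5 tan -1.7; 3.9 rad -3.2 tan -2.8; F [-0.  -4.2  8.6] M [-0.66  0.19 -0.01] op 0.0212 t 67.1
```

```bash
python3 - <<'E'
from h import *
wind(3.9,7.5);rep()
w=env.capture("side");cv2.imwrite("pics/d7.png",cv2.resize(w[250:400,270:430],None,fx=3.5,fy=3.5,interpolation=cv2.INTER_CUBIC))
E
```

```text
4.2 rad -3.2 tan -3.0; 4.5 rad -3.8 tan -2.2; 4.8 rad -4.4 tan -2.5; 5.1 rad -4.2 tan -2.4; 5.4 rad -2.3 tan -3.3; 5.7 rad -0.8 tan -2.5; 6.0 rad -0.4 tan -2.7; 6.3 rad 1.1 tan -2.2; 6.6 rad 2.5 tan -2.0; 6.9 rad 3.8 tan -3.2; 7.2 rad 3.7 tan -1.8; 7.5 rad 4.4 tan -2.3; F [-4.9  0.5 11.6] M [ 0.2   0.94 -0.02] op 0.0208 t 70.6
```

View pics/d7.png

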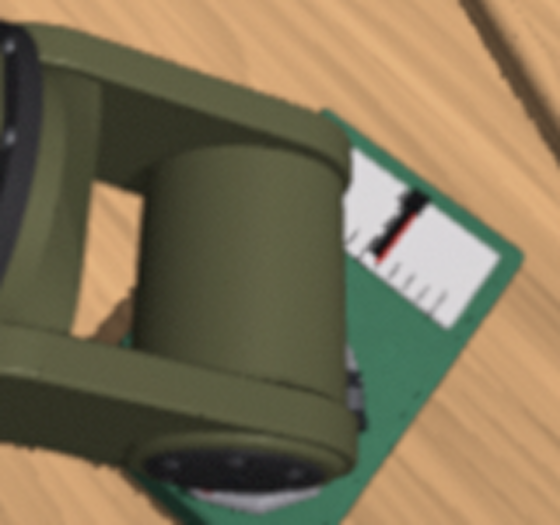

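The pointer bar almost covers the red line, with a red sliver still ahead of it. I'll release and measure from directly above.

```bash
cat >> h.py <<'E'
def scale(name):
    env.command_gripper(.05);x=env.read_position();env.movel([x[0],x[1],.2],.2)
    env.goto([.572,-.311,.22],down(np.pi/2));p=env.camera_params("wrist");im=env.capture("wrist")
    np.save(name+".npy",p,allow_pickle=True);c=proj(p,[.574,-.310,.062])[0].astype(int);print(c)
    o=c-[50,50];cv2.imwrite(f"pics/{name}.png",cv2.resize(im[o[1]:o[1]+100,o[0]:o[0]+100],None,fx=5,fy=5,interpolation=cv2.INTER_CUBIC));return p,o
E
python3 - <<'E'
from h import *
scale("x1");rep()
E
```

```text
[319 191]
F [ 0.1  0.  -0.2] M [-0.02  0.04 -0.01] op 0.05 t 73.41
```

View pics/x1.png

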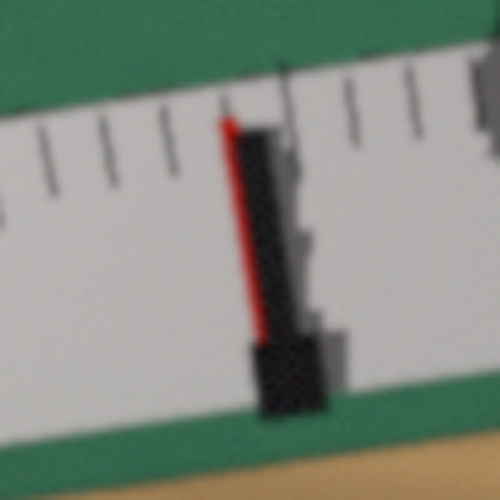

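```bash
python3 - <<'E'
from h import *
k=kp(7.5);env.goto([k[0],k[1],.20],RT);print(env.movel([k[0],k[1],.117],.1,max_force=12))
env.command_gripper(0,40);wind(7.5,8.4);rep()
scale("x2")
E
```

```text
False
7.72 rad 3.3 tan -2.0; 7.95 rad 2.6 tan -2.4; 8.18 rad 4.7 tan -3.5; 8.4 rad 3.9 tan -2.6; F [-2.1  4.2  8.6] M [0.72 0.37 0.01] op 0.0208 t 77.53
[319 191]
```

View pics/x2.png

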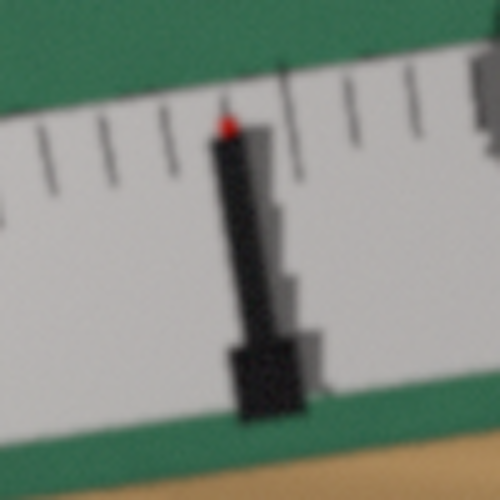

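```bash
python3 - <<'E'
from h import *
im=cv2.imread("pics/x2.png");g=im.max(2).astype(float)
rows=np.arange(155,335,5);cs=[]
for y in rows:
    w=np.clip(70-g[y,180:330],0,None);cs.append(180+(w*np.arange(150)).sum()/w.sum())
s,c=np.polyfit(rows,cs,1);print("ptr slope",s,"res",np.std(cs-(s*rows+c)))
m=(im[...,2].astype(int)-im[...,1]>60);yy,xx=np.nonzero(m);rx,ry=xx.mean(),yy.mean();print("red tip",rx,ry,xx.min(),xx.max(),"ptr at that row",s*ry+c)
# red line in x1: left edge per row
a=cv2.imread("pics/x1.png").astype(int);r1=a[...,2]-a[...,1]>60
L=[(y,np.nonzero(r1[y])[0].min()) for y in range(150,330,5) if r1[y].any()];L=np.array(L);sl=np.polyfit(L[:,0],L[:,1],1);print("x1 red left edge",sl,"at",ry,np.polyval(sl,ry), "at 240",np.polyval(sl,240),"ptr2 at 240",s*240+c)
g1=a.max(2)
print("tip row extents x1",[(y,np.nonzero(r1[y])[0].min(),np.nonzero(r1[y])[0].max()) for y in (120,125,130) if r1[y].any()])
E
```

```text
ptr slope 0.1700829564164816 res 0.23516747748763087
red tip 227.91749174917493 127.05940594059406 219 237 ptr at that row 226.22532993056865
x1 red left edge [1.72380952e-01 1.98087302e+02] at 127.05940594059406 219.98992299229928 at 240 239.45873015873025 ptr2 at 240 245.43460006762615
tip row extents x1 [(120, np.int64(223), np.int64(234)), (125, np.int64(219), np.int64(237)), (130, np.int64(220), np.int64(239))]
```

The pointer is within about 0.3 mm of the red line, the cap is home and the hand is clear of everything.

```bash
python3 - <<'E'
from h import *
rep();print(env.close_job())
E
```

```text
F [0.2 0.8 0.6] M [ 0.03  0.01 -0.01] op 0.0501 t 80.34
the job is handed in; nothing more can be done
None
```

I handed the job in at about 80 s: both marbles on the bench are in the pot, the cap is screwed home against its stop, and the handwheel was then wound until the pointer stood about 0.3 mm past the red line's centre and released.

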